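# Pour walnuts from a scoop through a funnel into a jar

## Task

Take the loaded scoop by its slanting handle, rest its nose on the funnel's rim lightly while it is still level, then tip it so that all five walnuts go through the funnel into the jar. Stand the empty scoop upright back on the counter and let go of it; press the funnel with no more than 20 N, do not touch the nuts with the fingers, and leave the jar and the other things where they are.

Things in the scene. Friction and masses are not known exactly. Their poses are not given: they have to be found in the camera images.
- scoop: open-fronted aluminium scoop, 74 mm wide, walls 46 mm high. Origin: centre of floor's underside; x to the open nose, z up. Back wall at x=-60 mm. Floor level to x=36 mm, then ramps up 14 mm to the nose at x=70. Wooden handle: bar 16 (y) x 20 mm, 105 long, from (-66,0,35) mm at the back wall, rising and leaning back (-x) 35 deg from vertical; grip it across y at (-107,0,94) mm. About 0.22 kg empty
- scoop_nose (a point): middle of the scoop's nose edge, (70, 0, 16.5) mm in the scoop's frame, axes as the scoop's
- funnel: wide steel funnel in a fixed pine stand (base 150 x 180 x 18 mm, uprights at y=+-75 mm, up to 154 mm high), on a stiff rubber collar: sinks 0.4 mm per newton, 10 mm at most. Origin: centre of the spout's lower end, 125 mm above the counter; z up. Spout 58 mm inside, 33 mm tall; 45 deg cone up to a rim of 160 mm outer diameter
- funnel_rim (a point): centre of the funnel's rim plane, 205 mm above the counter
- jar: narrow clear glass jar, loose on the stand's base board under the funnel; 80 mm outside, 72 mm inside, 118 mm tall, inner floor 6 mm up. Origin: centre of its underside; z up. The spout reaches 11 mm into its mouth
- nut0: small walnut, a 26 mm ball with a seam, 12 g, origin at its centre; starts in the scoop
- nut1: small walnut, a 26 mm ball with a seam, 12 g, origin at its centre; starts in the scoop
- nut2: small walnut, a 26 mm ball with a seam, 12 g, origin at its centre; starts in the scoop
- nut3: small walnut, a 26 mm ball with a seam, 12 g, origin at its centre; starts in the scoop
- nut4: small walnut, a 26 mm ball with a seam, 12 g, origin at its centre; starts in the scoop
- can: bystander: food can, 74 mm wide, 110 mm high, origin under its centre
- sauce_jar: bystander: closed jar with white cap, 80 mm wide, 120 mm high, origin under its centre
- mug: bystander: white mug, 76 mm wide, 90 mm high, origin under its centre
- spice: bystander: small amber spice jar, 48 mm wide, 70 mm high, origin under its centre, near the scoop and the stand

How it is judged:
On the way, in this order (a step that is already met when the one before it is completed fails the run):
1. the scoop, still level within 15 degrees and holding all five nuts, rests its nose on the funnel's rim with more than 1 N (and never over 20 N) for 0.2 s (contact force between scoop and funnel above 1 N and angle between scoop's own z axis and vertical below 0.27 rad and z of scoop_nose in the frame of funnel_rim above -0.01 m and distance between each of nut0, nut1, nut2, nut3, nut4 and scoop below 0.08 m), for 0.2 s.
2. all five walnuts are in the jar, below its mouth (z of each of nut0, nut1, nut2, nut3, nut4 in the frame of jar below 0.1 m and horizontal distance between each of nut0, nut1, nut2, nut3, nut4 and jar below 0.036 m), for 0.3 s.
At the end, for the whole second after the job is handed in: all five walnuts lie in the jar (centres at least 18 mm below its mouth), the jar stands upright, and the scoop stands upright on the counter itself (floor within 8 mm of it, tilt under 5 degrees), at rest and released; the robot touches nothing (all of step 2 and height (world z) of scoop below 0.008 m and angle between each of scoop, jar's own z axis and vertical below 0.1 rad and linear speed of scoop below 0.02 m/s and contact force between scoop and the arm below 0.1 N and contact force between scoop and the fingers below 0.1 N).
It fails at once if the scoop presses the funnel with more than 20 N (contact force between scoop and funnel above 20 N).
It fails at once if the gripper or arm touches the funnel with more than 5 N (contact force between funnel and the fingers above 5 N or contact force between funnel and the arm above 5 N).
It fails at once if the fingers touch a walnut (contact force between any of nut0, nut1, nut2, nut3, nut4 and the fingers above 0.3 N).
It fails at once if the jar is shifted by more than 15 mm or tipped by more than 12 degrees (distance of jar from where it was at the start of the episode above 0.015 m or angle between jar's own z axis and vertical above 0.2 rad).
It fails at once if a bystander (can, closed jar, mug, spice jar) is moved more than 20 mm (distance of any of can, sauce_jar, mug, spice from where it was at the start of the episode above 0.02 m).
It also fails if it takes over 72 s, if anything falls off the work surface, if the arm or the gripper's body presses on something with over 40 N, if the wrist force passes 120 N, or if a joint passes its speed limit or range.

## Robot

A 6-joint arm with a two-finger parallel gripper is mounted at the origin on the work surface. World frame = base frame: x ahead of the robot, y to its left, z up, the work surface at z = 0. Lengths are in m, angles in rad, forces in N, time in s.
With the tool pointing down it reaches from about 0.275 to 0.725 m from the base axis. Payload 5.6 kg.
Tool frame: the origin (TCP) lies on the centre line of the jaws, within the pads' length; the fingertips stand 25 mm ahead of it and the grasp point (between the pads) lies 6 mm ahead of it; z points along the fingers, y is the line along which they close (so a half turn about z gives the same grasp; the last joint's range is limited). The gripper opens to 85 mm and grips with 20 to 120 N. Pads are 22 mm wide; open, the fingers measure 114 mm over their backs; the gripper's body (76 mm by 85 mm) begins 54 mm behind the grasp point. The pads swing forward as they close: fully open they stand 13 mm farther back than shut.
Start: joints at [-1.057, 0.255, 0.108, 0, -1.424, -0.285], TCP at [0.125, -0.536, 0.236] pointing down, gripper open.
Joint ranges: [-2.95, 2.95], [-1.21, 1.97], [-1.09, 1.5], [-2.87, 1.71], [-2.94, -0.07], [-3.05, 3.05]. Speed limits (rad/s): [2.57, 2.57, 3.14, 3.14, 3.14, 3.14].

## Interface

Orientations are given as a unit quaternion [x, y, z, w].
In Python, from station import robot gives the robot as it stands. Calls block until the motion is done:
- robot.move_pose(position, orientation): joint-space move of the TCP to a pose.
- robot.move_l(position, rotation=None, velocity=0.15): straight line of the TCP; rotation=None keeps the orientation; velocity is the mean speed in m/s.
- robot.set_joints(angles): joint-space move.
- robot.gripper_to(opening, squeeze=None): finger opening in m; squeeze is the grip in N (None keeps the last); returns when the fingers have stopped.
- robot.wait(seconds).
- robot.solve_ik(position, orientation): joint angles nearest the present ones, or None.
- robot.get_obs(): the state.
- robot.snapshot(name): name is "scene" or "top" or "wrist"; returns (picture, depth): 384x512x3 uint8, blue, green, red; 384x512 float32, m along the optical axis (not along the pixel's ray), 0 where there is no reading.
- robot.camera_model(name): a dict with "intrinsics" (3x3 intrinsics, pixels), "rvec" (rotation vector, rad) and "tvec" (3), from world to camera coordinates, as OpenCV has them. Camera axes: x right, y down, z forward; pixel columns grow to the right and rows downward; lengths in m; the calibration is good to about 2 mm. A picture is of the moment at which its call begins: read the wrist's pose just before it. camera_model takes no time and is no camera call; for the wrist camera it gives the pose at the moment of the call.
A pose or a line that the arm cannot do raises robot.IKError and nothing moves.
- robot.finish_job(): hands the job in; it is judged then, once.
The state is a dict: "time": time; "q": joint angles; "joint_vel": joint speeds; "effort": joint torques, N m; "ee_pos": TCP position; "tool_rot": TCP orientation; "ft_force": force on the tool from outside, world axes, zero at the start; "wrist_torque": the same for the moment, N m; "opening": finger opening in m; "grip_force": force on a finger pad.
Only numpy, scipy, OpenCV 4.12 (cv2) and the standard library are available. Lean on these libraries where they do the work, as an engineer would, in place of code of your own. Each camera call takes 0.05 s, during which the arm holds its last target. There are 200 camera calls.

## Working session

There is one attempt and no reset: what is moved stays moved. The work goes in short steps, each a Python script; the robot and the scene stay as the last script left them, time stands still between calls to the robot, and variables do not carry over. Pictures are saved under pics/ and viewed, at most 10 in all, crops included, and the job is handed in when it is done.

```bash
ls; mkdir -p pics
python3 - <<'E'
from station import robot
import cv2,numpy as np
ims=[]
for n in ("scene","top"):
    p,d=robot.snapshot(n); np.savez(f"pics/{n}.npz",p=p,d=d); cv2.imwrite(f"pics/{n}0.png",p)
    m=robot.camera_model(n); R=cv2.Rodrigues(np.array(m["rvec"]))[0]; print(n,m["intrinsics"], -R.T@np.array(m["tvec"]).ravel(), R.round(3).tolist())
print(robot.get_obs())
E
```

```text
pics
scene [[497.57867703   0.         259.1922648 ]
 [  0.         497.57867703 190.21857429]
 [  0.           0.           1.        ]] [0.99563822 0.9805585  1.01695775] [[-0.935, 0.355, -0.009], [0.236, 0.601, -0.764], [-0.266, -0.716, -0.646]]
top [[386.98798645   0.         259.5760168 ]
 [  0.         386.98798645 194.45898472]
 [  0.           0.           1.        ]] [ 0.54215467 -0.00252829  1.21602369] [[0.01, -1.0, 0.019], [-0.998, -0.011, -0.064], [0.064, -0.018, -0.998]]
{'time': 0.1, 'q': array([-1.05742561e+00,  2.55697436e-01,  1.07121043e-01, -4.02084020e-04,
       -1.42391550e+00, -2.84603069e-01]), 'joint_vel': array([ 0.00080391, -0.00038717,  0.00421079,  0.00143997,  0.00026181,
       -0.00015708]), 'effort': array([-2.51877216e-03, -3.87602413e+01,  2.38473684e+01,  5.37800297e+00,
       -3.79620760e-03, -3.55403174e-06]), 'ee_pos': array([ 0.12467335, -0.53522972,  0.23507913]), 'tool_rot': array([-1.14105117e-01,  9.93468300e-01,  8.58444143e-04, -1.46117197e-04]), 'ft_force': array([ 1.15577814,  0.79380485, -0.45376576]), 'wrist_torque': array([-0.01237017, -0.02345698,  0.0131131 ]), 'grip_force': 0.0, 'opening': 0.08541557056934317}
```

View pics/scene0.png

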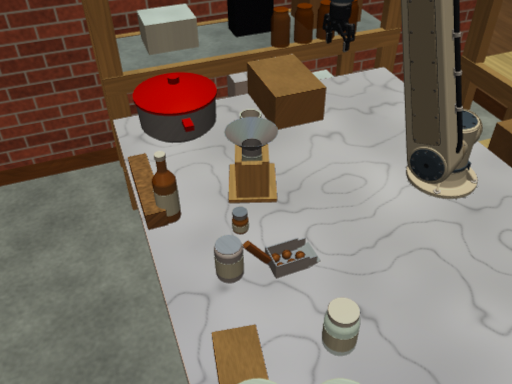

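View pics/top0.png

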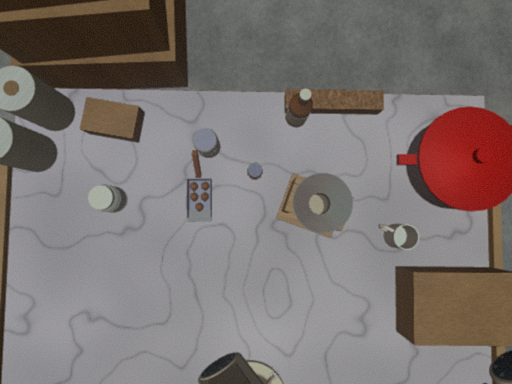

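The scene view shows the scoop at (290,257), its handle towards the can at (228,258), with the spice jar at (240,220) and the funnel at (250,135). In the top view the scoop is at (200,200) with its nose pointing down the image (towards -x), the handle is at (196,160), the can at (205,142), the spice jar at (255,171) and the funnel at (322,203). Next I'll take a height map from the top depth.

```bash
cat > h.py <<'E'
import numpy as np,cv2
from station import robot
def cloud(n,d):
    m=robot.camera_model(n);R=cv2.Rodrigues(np.array(m["rvec"]))[0];t=np.array(m["tvec"]).ravel();K=np.array(m["intrinsics"])
    v,u=np.mgrid[:384,:512]; ray=np.stack([(u-K[0,2])/K[0,0],(v-K[1,2])/K[1,1],np.ones_like(u,float)],-1)
    return (ray*d[...,None]-t)@R      # world points
E
python3 - <<'E'
from h import *
f=np.load("pics/top.npz");d=f["d"];W=cloud("top",d);p=f["p"]
np.set_printoptions(precision=4,suppress=True)
z=W[...,2]; print("counter z",np.median(z[250:330,100:200]),z[250:330,100:200].std(), (d==0).mean())
def st(n,m): q=W[m]; print(n,m.sum(),np.median(q,0),q.min(0),q.max(0))
box=lambda a,b,c,e:(np.mgrid[:384,:512][0]>=a)&(np.mgrid[:384,:512][0]<b)&(np.mgrid[:384,:512][1]>=c)&(np.mgrid[:384,:512][1]<e)&(d>0)
st("can",box(120,155,185,222)&(z>.1)&(z<.13)&~box(150,155,185,204))
st("spice",box(155,185,240,268)&(z>.05))
st("mug",box(220,255,380,425)&(z>.06))
st("sauce",box(180,215,80,125)&(z>.1))
rim=box(165,240,285,360)&(z>.19); st("rim",rim)
c,r=cv2.minEnclosingCircle(W[rim][:,:2].astype(np.float32)); print("rimcircle",c,r)
sc=box(170,230,180,220)&(z>.025)
st("scoop",sc); print(cv2.minAreaRect(W[sc][:,:2].astype(np.float32)))
h=box(148,182,185,204)&(z>.035); st("handle",h)
hs=np.clip(z/0.22,0,1)*255
big=np.vstack([cv2.resize(cv2.cvtColor(hs.astype(np.uint8),cv2.COLOR_GRAY2BGR)[110:250,170:370],None,fx=4,fy=4)[:300*2:2,::1][:280],cv2.resize(p[110:250,170:370],None,fx=4,fy=2)])
a=cv2.resize(p[110:240,170:270],None,fx=4,fy=4,interpolation=cv2.INTER_CUBIC);b=cv2.resize(cv2.applyColorMap(np.clip(z[110:240,170:270]/.13*255,0,255).astype(np.uint8),cv2.COLORMAP_JET),None,fx=4,fy=4,interpolation=cv2.INTER_NEAREST)
cv2.imwrite("pics/crop.png",np.hstack([a,b]))
E
```

```text
counter z 0.0012501210541496347 0.08987256033499061 0.003992716471354167
can 457 [0.7687 0.1362 0.1112] [0.7347 0.1021 0.1001] [0.8047 0.1707 0.1184]
spice 167 [ 0.6882 -0.0066  0.0714] [ 0.6699 -0.0273  0.0569] [0.7098 0.0115 0.0773]
mug 337 [ 0.5019 -0.4403  0.0805] [ 0.4595 -0.4885  0.0603] [ 0.5325 -0.3853  0.0955]
sauce 538 [0.5998 0.423  0.1211] [0.5638 0.3911 0.1001] [0.6355 0.4596 0.1265]
rim 1191 [ 0.5885 -0.196   0.1993] [ 0.5102 -0.2644  0.19  ] [ 0.6659 -0.1087  0.2098]
rimcircle (0.5878039598464966, -0.18649382889270782) 0.07992291450500488
scoop 409 [0.6309 0.1637 0.0358] [0.5465 0.1243 0.025 ] [0.6879 0.1989 0.0782]
((0.6174241304397583, 0.16229668259620667), (0.14077867567539215, 0.07453832030296326), 0.8558101058006287)
handle 252 [0.7057 0.1616 0.0904] [0.6549 0.141  0.0353] [0.7467 0.1989 0.13  ]
```

View pics/crop.png

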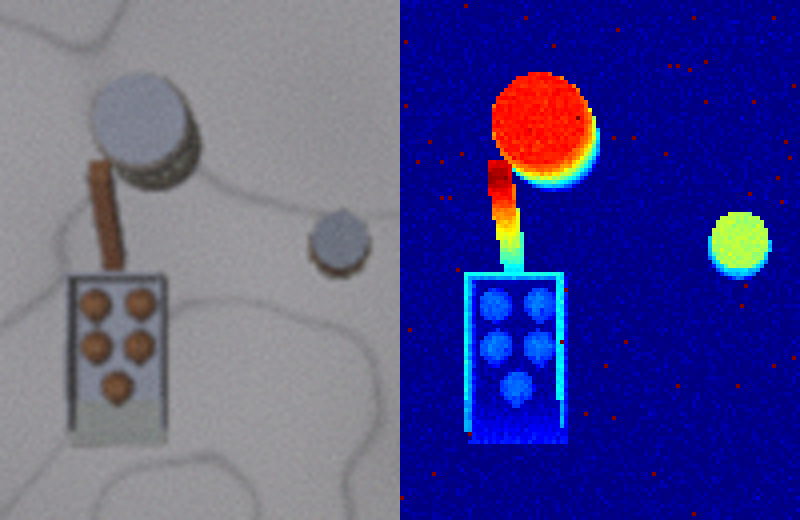

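The crop shows the scoop squarely from above. Its back wall is at crop row 275 and its nose at row 443, with five nuts inside. The handle runs up to (98,165), with its tip beside the can. I'll pin down the poses and the finger clearance to the can.

Run:
```python
from h import *
np.set_printoptions(precision=4,suppress=True)
Ws=[cloud("top",np.load("pics/top.npz")["d"])]+[cloud("top",robot.snapshot("top")[1]) for _ in range(5)]
W=np.median(Ws,0); np.save("pics/W.npy",W); z=W[...,2]
v,u=np.mgrid[:384,:512]
B=lambda a,b,c,e:(v>=a)&(v<b)&(u>=c)&(u<e)
P=W[B(170,226,180,216)&(z>.008)&(z<.055)&(W[...,0]<.685)]
P=P[P[:,0]<.69]; r=cv2.minAreaRect(P[:,:2].astype(np.float32)); print(r, P.min(0),P.max(0))
L=W[B(178,219,180,192)&(z>.03)&(z<.055)];R=W[B(178,219,206,216)&(z>.03)&(z<.055)]
for q in(L,R):
    k=np.polyfit(q[:,0],q[:,1],1); print("wall",len(q),k,np.polyval(k,.62),q[:,0].min(),q[:,0].max())
bw=W[B(176,182,186,212)&(z>.035)&(z<.055)];print("back",len(bw),np.percentile(bw[:,0],[5,50,95]))
H=W[B(146,180,186,205)&(z>.05)&(z<.135)&(W[...,1]>.148)]
c=np.median(H,0)
for lo in np.arange(.05,.125,.012):
    s=H[(H[:,2]>=lo)&(H[:,2]<lo+.012)]; print("h",len(s),s.mean(0),s[:,1].min(),s[:,1].max())
for n,b,zz in(("can",B(120,160,185,225),.108),("spice",B(155,185,240,268),.068)):
    m=b&(z>zz)&(z<zz+.006)
    if n=="can": m&=~B(148,160,185,200)
    print(n,cv2.minEnclosingCircle(W[m][:,:2].astype(np.float32)),W[m].mean(0))
m=B(165,245,285,360)&(z>.197)&(z<.215); print("rim",cv2.minEnclosingCircle(W[m][:,:2].astype(np.float32)),cv2.fitEllipse(W[m][:,:2].astype(np.float32)),np.median(W[m][:,2]))
```

```text
((0.606873095035553, 0.16183015704154968), (0.1382511854171753, 0.07384506613016129), 0.5720074772834778) [0.5374 0.1243 0.008 ] [0.6761 0.1989 0.0545]
wall 88 [-0.0186  0.2077] 0.19618586026994092 0.546489701442453 0.6639661774894741
wall 77 [0.0469 0.0987] 0.12784792814402807 0.5502622445626231 0.6651242411688998
back 58 [0.6561 0.6639 0.6703]
h 44 [0.6764 0.1651 0.0542] 0.14849528416059857 0.19817085887537908
h 18 [0.6883 0.1614 0.0685] 0.14970049695973164 0.16913543218418708
h 27 [0.6965 0.1612 0.0791] 0.15092043220319423 0.17091773616321831
h 24 [0.7062 0.1624 0.0926] 0.1483806227322807 0.17198246906722944
h 34 [0.7207 0.161  0.1023] 0.15008009000754713 0.17086409895821325
h 56 [0.7309 0.1607 0.1156] 0.1494579536297595 0.17157581277621628
h 20 [0.725  0.1644 0.1247] 0.15833119514803995 0.17019518285094754
can ((0.7703989148139954, 0.13813424110412598), 0.03356575220823288) [0.7706 0.138  0.1113]
spice ((0.6897505521774292, -0.0078648142516613), 0.021340234205126762) [ 0.6898 -0.0077  0.0711]
rim ((0.5874671339988708, -0.18626098334789276), 0.07961192727088928) ((0.5874821543693542, -0.1859031617641449), (0.14844302833080292, 0.14882664382457733), 91.8852310180664) 0.2022278213107032
```

```bash
cat >> h.py <<'E'
from scipy.spatial.transform import Rotation as Rn
C=np.array([.5875,-.1862,.205]); S0=np.array([.6095,.162,0.]); YAW0=np.pi
G=np.array([-.102,0,.090]); NOSE=np.array([.070,0,.0165])
def tool(p,ref,yaw,tip,a,flip):
    """TCP pose putting scoop-frame point ref at world p, with scoop yaw and nose-down tip; a=tool tilt in scoop frame"""
    Rs=Rn.from_euler("z",yaw)*Rn.from_euler("y",tip)
    z=np.array([-np.sin(a),0,-np.cos(a)]); y=np.array([0,1.,0])*flip
    Rt=Rn.from_matrix(np.stack([np.cross(y,z),y,z],1))
    return p+Rs.apply(G-.006*z-ref), (Rs*Rt).as_quat()
def nosepos(yaw,inside,z): return C*[1,1,0]-(.080-inside)*np.array([np.cos(yaw),np.sin(yaw),0])+[0,0,z]
E
python3 - <<'E'
from h import *
d=np.radians
for a in (-10,0,10,20,30):
  for fl in(1,-1):
    q=robot.solve_ik(*tool(S0,np.zeros(3),YAW0,0,d(a),fl)); q2=robot.solve_ik(*tool(S0+[0,0,.08],np.zeros(3),YAW0,0,d(a),fl))
    if q is None: print(a,fl,"grasp none");continue
    out=[]
    for yaw in range(-180,181,15):
      k=0
      for tip in range(0,81,10):
        t=robot.solve_ik(*tool(nosepos(d(yaw),.012 if tip==0 else .03,.22),NOSE,d(yaw),d(tip),d(a),fl))
        if t is None: break
        k=tip
      else: k=99
      if k>50: out.append((yaw,k))
    print(a,fl,np.round(q,2),q2 is not None,out)
E
```

```text
-10 1 [ 0.4   0.82  0.7  -0.07 -1.62  1.17] True [(-120, 70), (-105, 70), (-45, 60), (15, 60), (30, 70), (45, 99), (60, 99), (75, 99), (90, 99)]
-10 -1 [ 0.4   0.82  0.7  -0.07 -1.62 -1.97] True [(-120, 99), (-105, 99), (-90, 99), (-75, 99), (-60, 60), (-45, 60), (15, 60), (30, 70), (45, 99)]
0 1 [ 0.44  0.67  0.42  0.   -1.32  1.13] True [(-135, 60), (-120, 60), (-105, 60), (15, 60), (30, 99), (45, 99), (60, 99), (75, 99), (90, 99), (105, 99)]
0 -1 [ 0.44  0.67  0.42  0.   -1.32 -2.01] True [(-135, 99), (-120, 99), (-105, 99), (-90, 99), (-75, 99), (-60, 60), (15, 60), (30, 99), (45, 99)]
10 1 [ 0.48  0.56  0.16  0.09 -1.02  1.05] True [(-165, 60), (-150, 60), (-135, 60), (-60, 60), (15, 60), (30, 99), (45, 99), (60, 99), (75, 99), (90, 99), (105, 99), (120, 60)]
10 -1 [ 0.48  0.56  0.16  0.09 -1.02 -2.09] True [(-165, 99), (-150, 99), (-135, 99), (-120, 99), (-105, 99), (-90, 99), (-75, 99), (-60, 60), (15, 60), (30, 99), (45, 99), (60, 99)]
20 1 [ 0.52  0.46 -0.11  0.26 -0.71  0.88] True [(15, 70), (30, 99), (45, 99), (60, 99), (75, 99), (90, 99), (105, 99)]
20 -1 [ 0.52  0.46 -0.11  0.26 -0.71 -2.26] True [(-180, 99), (-165, 99), (-150, 99), (-135, 99), (-120, 99), (-105, 99), (-90, 99), (-75, 99), (-60, 99), (15, 70), (30, 99), (45, 99), (60, 99), (180, 99)]
30 1 [ 0.5   0.38 -0.45  0.75 -0.36  0.41] True [(-45, 70), (15, 99), (30, 99), (45, 99), (60, 99), (75, 99), (90, 99), (105, 70)]
30 -1 [ 0.5   0.38 -0.45  0.75 -0.36 -2.73] True [(-180, 99), (-165, 99), (-150, 99), (-135, 99), (-120, 99), (-105, 99), (-90, 99), (-75, 99), (-60, 99), (-45, 70), (15, 99), (30, 99), (45, 99), (60, 99), (75, 99), (180, 99)]
```

```bash
cat >> h.py <<'E'
A,FL=0.0,-1
def ft(n=5):
    v=[]
    for _ in range(n): robot.wait(.03); v.append(robot.get_obs()["ft_force"])
    return np.mean(v,0)
E
python3 - <<'E'
from h import *
np.set_printoptions(precision=4,suppress=True)
p,q=tool(S0,np.zeros(3),YAW0,0,A,FL)
o=robot.get_obs(); robot.gripper_to(.034,110)
robot.move_l(o["ee_pos"]+[0,0,.17],velocity=.25)
robot.move_pose(p+[0,0,.20],q)
robot.move_l(p+[0,0,.09],velocity=.15)
o=robot.get_obs(); print(o["time"],o["ee_pos"],p,o["opening"],ft())
im,d=robot.snapshot("wrist"); cv2.imwrite("pics/w1.png",im)
W=cloud("wrist",d); v,u=np.mgrid[:384,:512]
np.save("pics/Ww.npy",W)
E
```

```text
5.825 [0.7121 0.1619 0.1875] [0.7115 0.162  0.096 ] 0.034125269453202135 [ 0.0504 -0.1804 -0.1084]
```

View pics/w1.png

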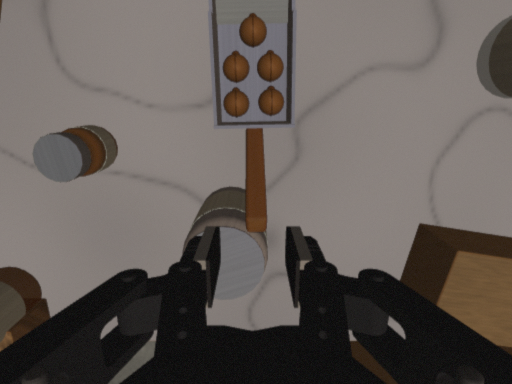

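The wrist view shows the handle tip at (257,225), centred between the fingers (pads at about x=218 and x=290). The can top is at (240,262), just beyond it. I'll check the handle and can positions in the wrist depth.

Run:
```python
from h import *
np.set_printoptions(precision=4,suppress=True)
W=np.load("pics/Ww.npy")
for v in (125,150,180,210,225): print(v,np.median(W[v-1:v+2,252:260].reshape(-1,3),0))
for a,b in ((121,232),(121,275),(60,213),(60,292),(250,250)): print(a,b,W[a,b])
cn=W[225:300,185:270].reshape(-1,3); cn=cn[(cn[:,2]>.105)&(cn[:,2]<.116)]; print("can",cv2.minEnclosingCircle(cn[:,:2].astype(np.float32)),len(cn))
```

```text
125 [0.6605 0.165  0.0498]
150 [0.6803 0.1649 0.0688]
180 [0.7    0.1646 0.0965]
210 [0.7165 0.1644 0.12  ]
225 [0.7276 0.1644 0.1222]
121 232 [0.6598 0.1406 0.0024]
121 275 [0.6596 0.1859 0.0062]
60 213 [0.6053 0.1279 0.0453]
60 292 [0.6055 0.1965 0.0465]
250 250 [0.7547 0.1603 0.1094]
can ((0.7662097215652466, 0.1474263072013855), 0.03885261341929436) 2767
```

```bash
sed -i 's/S0=np.array(\[.6095,.162,0.\])/S0=np.array([.6045,.163,0.])/' h.py
python3 - <<'E'
from h import *
np.set_printoptions(precision=4,suppress=True)
p,q=tool(S0,np.zeros(3),YAW0,0,A,FL)
f0=ft()
robot.move_l(p,q,velocity=.06)
print("at grasp",ft()-f0,robot.get_obs()["ee_pos"],p)
robot.gripper_to(0.0,110); robot.wait(.3)
o=robot.get_obs(); print(o["time"],o["opening"],o["grip_force"],ft()-f0)
robot.move_l(p+[0,0,.03],velocity=.05); robot.wait(.3); print("lift",ft()-f0)
im,d=robot.snapshot("wrist"); cv2.imwrite("pics/w2.png",im)
im,d=robot.snapshot("scene"); cv2.imwrite("pics/s2.png",im[180:300,200:340]); im3=cv2.resize(im[190:290,210:335],(500,400)); cv2.imwrite("pics/c2.png",im3)
E
```

```text
at grasp [ 0.5352 -0.4372  0.2304] [0.7066 0.163  0.0963] [0.7065 0.163  0.096 ]
8.6417 0.013500887911729703 107.52795930733555 [ 0.8585 -1.1239  3.3067]
lift [ 0.5441 -0.6329 -2.5762]
```

View pics/c2.png

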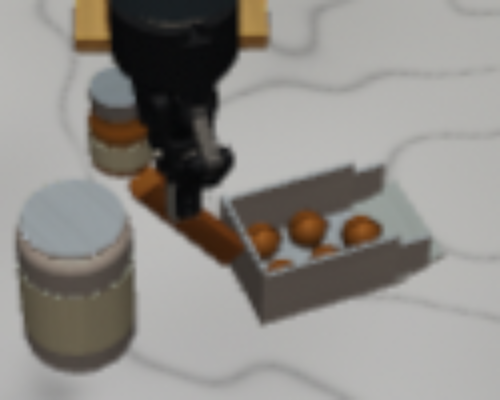

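View pics/w2.png

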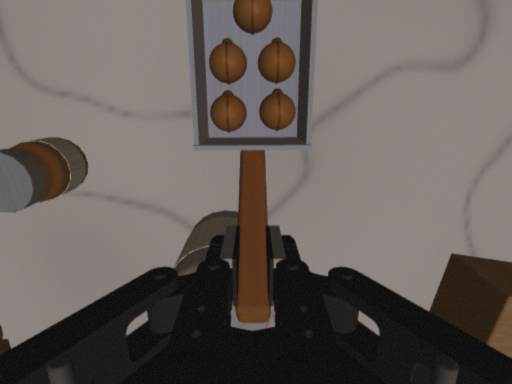

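The scoop is lifted and level, with all five nuts inside. The handle sits between the pads and the can is clear. The measured weight of 2.6 N is as expected. Next I'll carry it over and rest the nose on the rim.

Run:
```python
from h import *
np.set_printoptions(precision=4,suppress=True)
o=robot.get_obs(); robot.move_l(np.array([*o["ee_pos"][:2],.096+.235]),velocity=.12)
y=np.radians(-105)
p,q=tool(nosepos(y,.013,.235+.0165),NOSE,y,0,A,FL)
try: robot.move_l(p,q,velocity=.09)
except robot.IKError as e: print("IK",e)
robot.wait(.4); o=robot.get_obs(); print(o["time"],o["ee_pos"],p,ft())
im,d=robot.snapshot("top"); W=cloud("top",d); np.save("pics/Wt.npy",W); a=cv2.resize(im[140:250,250:370],(600,550)); cv2.imwrite("pics/t3.png",a)
```

```text
13.9917 [0.6494 0.0448 0.331 ] [0.6494 0.0447 0.331 ] [-0.0876  0.1008 -2.8757]
```

View pics/t3.png

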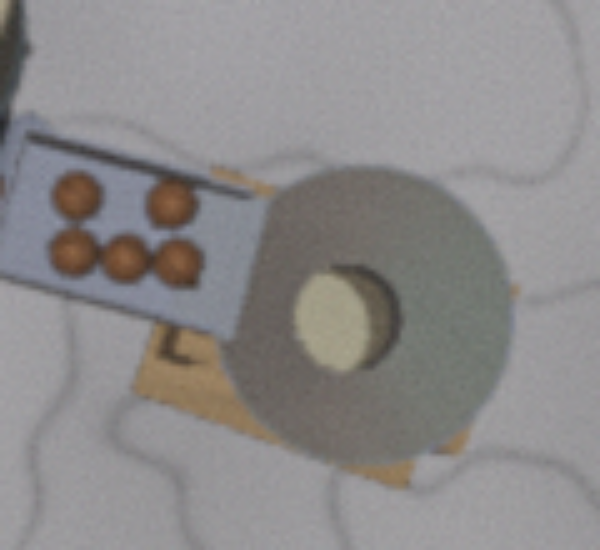

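The top view shows the five nuts in the scoop and the nose edge from (270,195) to (232,340) over the rim, whose centre is (365,315) and radius 147 px. After correcting for parallax the nose is about 9 mm inside the rim and about 5 mm off centre. I'll correct that, then lower until it touches.

Run:
```python
from h import *
np.set_printoptions(precision=4,suppress=True)
p=robot.get_obs()["ee_pos"]+.004*np.array([-.966,.26,0])+.004*np.array([-.26,-.966,0])
robot.move_l(p,velocity=.02); robot.wait(.3); f0=ft(8)
z=p[2]-.024; robot.move_l([p[0],p[1],z],velocity=.04); robot.wait(.1)
f=(ft()-f0)[2]; k=0
while f<3.5 and k<28:
    z-=.001;k+=1; robot.move_l([p[0],p[1],z],velocity=.02); f=(ft(2)-f0)[2]
print(k,z-.096,f)
fs=[]
for _ in range(10): robot.wait(.05); fs.append((robot.get_obs()["ft_force"]-f0)[2])
o=robot.get_obs(); print(np.round(fs,1),o["time"],o["ee_pos"],o["opening"])
```

```text
16 0.1949931267864695 3.948646740837166
[3.1 4.4 3.4 3.9 3.9 3.9 3.7 4.2 4.9 4. ] 21.7917 [0.6445 0.0419 0.291 ] 0.01322965043589409
```

The nose rested with about 4 N for over 0.5 s. Now I'll ease off, move in and tip slowly.

Run:
```python
from h import *
np.set_printoptions(precision=4,suppress=True)
y=np.radians(-105); off=.004*np.array([-.966,.26,0])
robot.move_l(robot.get_obs()["ee_pos"]+[0,0,.012],velocity=.03)
for tip,ins,z,v,w in ((10,.028,.224,.04,0),(20,.034,.223,.04,.2),(28,.034,.222,.03,.4),(35,.034,.221,.03,.5),(42,.034,.220,.03,.5),(50,.034,.220,.03,.5),(60,.034,.220,.04,.4),(70,.034,.220,.04,.6)):
    p,q=tool(nosepos(y,ins,z)+off,NOSE,y,np.radians(tip),A,FL)
    try: robot.move_l(p,q,velocity=v)
    except robot.IKError as e: print("IK",tip,e); break
    robot.wait(w)
o=robot.get_obs(); print(o["time"],o["ee_pos"],p,ft(),o["opening"])
a=robot.snapshot("top")[0][140:250,250:370];b=robot.snapshot("scene")[0][80:220,190:310]
cv2.imwrite("pics/p4.png",np.hstack([cv2.resize(a,(400,400)),cv2.resize(b,(400,400))]))
```

```text
33.45 [ 0.5914 -0.156   0.4088] [ 0.5914 -0.1561  0.4088] [ 0.1592 -0.0242 -2.2882] 0.013168820693999942
```

View pics/p4.png

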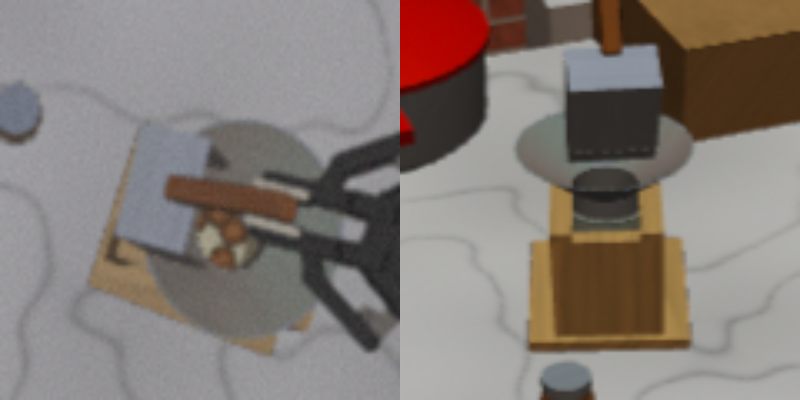

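In the top crop, 3–4 nuts show down in the spout region around (222,235). The scoop weight has dropped by 0.59 N, so all five nuts have left it. I'll back the scoop off and check the nuts' depth.

Run:
```python
from h import *
np.set_printoptions(precision=4,suppress=True)
y=np.radians(-105)
robot.move_l(robot.get_obs()["ee_pos"]+[0,0,.05],velocity=.1)
p,q=tool(nosepos(y,-.04,.30),NOSE,y,0,A,FL)
robot.move_l(p,q,velocity=.12)
o=robot.get_obs(); print(o["time"],o["ee_pos"],ft())
im,d=robot.snapshot("top"); W=cloud("top",d)
hsv=cv2.cvtColor(im,cv2.COLOR_BGR2HSV); m=(hsv[...,1]>100)&(hsv[...,0]<18); v,u=np.mgrid[:384,:512]
m&=(abs(W[...,0]-C[0])<.08)&(abs(W[...,1]-C[1])<.08); print(m.sum(),np.percentile(W[m][:,2],[0,10,50,90,100]) if m.any() else 0)
a=im[160:240,285:365]; b=robot.snapshot("scene")[0][100:200,210:290]
cv2.imwrite("pics/p5.png",np.hstack([cv2.resize(a,(400,400)),cv2.resize(b,(400,500))[:400]]))
```

```text
36.8 [0.663  0.095  0.3802] [ 0.4034  0.0217 -2.14  ]
119 [0.0208 0.0459 0.0506 0.0653 0.1356]
```

View pics/p5.png

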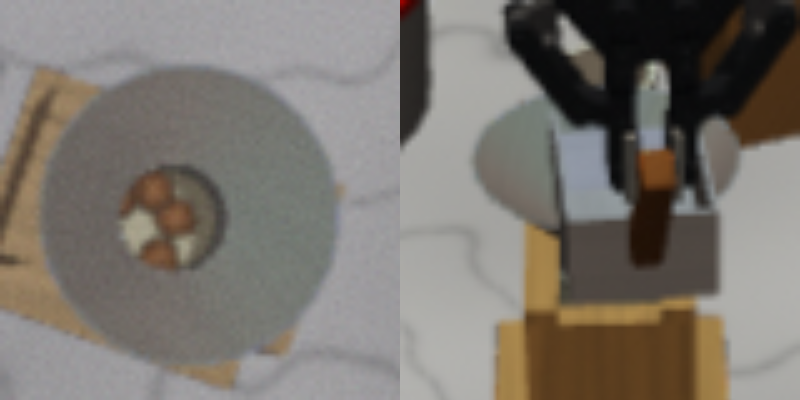

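The top view shows the funnel cone clear, with the nuts seen through the spout at a top height of about 0.05 m, so they are in the jar. The scoop is empty, and I'll put it down in a clear spot.

Run:
```python
from h import *
np.set_printoptions(precision=4,suppress=True)
p,q=tool(np.array([.52,.163,0.]),np.zeros(3),YAW0,0,A,FL)
robot.move_l(p+[0,0,.16],q,velocity=.12)
robot.move_l(p+[0,0,.02],velocity=.12); robot.wait(.3); f0=ft(8)
robot.move_l(p+[0,0,.006],velocity=.04)
z=.006; f=0
while f<3 and z>-.010: z-=.001; robot.move_l(p+[0,0,z],velocity=.02); f=(ft(2)-f0)[2]
print("contact",z,f,robot.get_obs()["time"])
robot.gripper_to(.04); robot.wait(.3); print(ft()-f0)
robot.move_l(p+[0,0,.13],velocity=.08)
print(robot.get_obs()["time"])
im,d=robot.snapshot("top"); s=robot.snapshot("scene")[0]
W=cloud("top",d);z=W[...,2]
cv2.imwrite("pics/p6.png",np.hstack([cv2.resize(im[120:260,160:360],(400,280)),cv2.resize(s[100:300,180:380],(400,400))[60:340]]))
```

```text
contact -0.001 7.8984240177798695 43.125
[ 0.0836 -0.154   1.8252]
45.7583
```

View pics/p6.png

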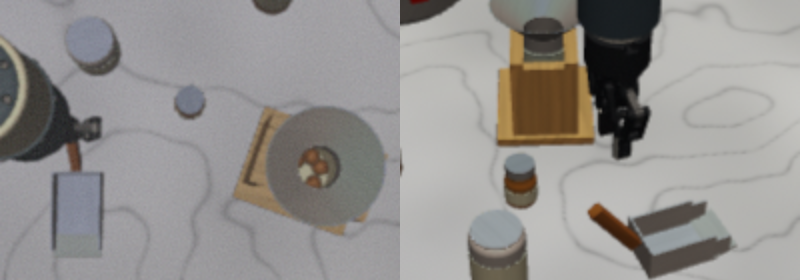

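The scoop stands empty and upright on the counter at (78,215) in the top half, and the gripper is clear of it. The can and spice jar are in place, and the nuts are in the jar at (318,168).

```bash
python3 -c "
from station import robot
print(robot.finish_job())"
```

```text
the job is handed in; nothing more can be done
None
```

The job is handed in, though no verdict came back: the level scoop rested on the rim at about 4 N, all five nuts left it (I saw three or four in the jar and none in the funnel or on the counter), and it now stands empty, upright and released on the counter.

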